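# Level the goniometer stage

## Task

The alignment stage on the diffractometer bench is out of level. Turn its two black wing screws until the bubble in each of its two tube vials rests wholly between the vial's black lines, then let go of the stage.

Things in the scene. Friction and masses are not known exactly. Their poses are not given: they have to be found in the camera images.
- screw_near_grip (a point): Near wing screw, on the platform's near right corner seen from the robot: upright black bar 46 mm long, 14 thick, 36 tall on a steel collar; pinch it across its thickness from above. Point: on its upright axis, 15 mm below the bar's top, 35 above the platform; x along the bar, y across, z up. It turns lightly (0.06 N m), stays put and moves only bubble_near.
- screw_far_grip (a point): Far wing screw, on the platform's far left corner: same shape, size, friction and frame; moves only bubble_far. Each screw starts 0.35 to 1.45 rad from level. Platform: aluminium, 200 mm square, top 52 mm over the bench, yaw within 30 deg; far right corner: plain cap that does not turn; middle: 66 mm tall goniometer head. The loose spare screw beside the stage is not part of the job.
- bubble_near (a joint): Whitish bubble, 18 mm long, in the tube vial (block 90 x 24 mm, 15 tall, green window) along the platform's right edge, between the near screw and the plain cap. Value: metres from the vial's middle, positive towards the near screw. Turning that screw clockwise (from above) raises its corner and adds 0.020 m per rad. Two black lines mark 14.5 mm either side of the middle. Cannot be touched.
- bubble_far (a joint): The same kind of bubble in the like vial along the platform's far edge, between the plain cap and the far screw. Value: metres from the vial's middle, positive towards the far screw. Turning the far screw clockwise (from above) raises its corner and adds 0.020 m per rad. Same black lines.

How it is judged:
At the end, for the whole second after the job is handed in: Both bubbles are at rest between their black lines: each within 6 mm of its vial's middle, with the stage let go (value of joint bubble_near between -0.006 and 0.006 m and velocity of joint bubble_near between -0.005 and 0.005 m/s and value of joint bubble_far between -0.006 and 0.006 m and velocity of joint bubble_far between -0.005 and 0.005 m/s); the robot touches nothing.
It also fails if it takes over 51 s, if anything falls off the work surface, if the arm or the gripper's body presses on something with over 40 N, if the wrist force passes 120 N, or if a joint passes its speed limit or range.

## Robot

A 7-joint arm with a two-finger parallel gripper is mounted at the origin on the work surface. World frame = base frame: x ahead of the robot, y to its left, z up, the work surface at z = 0. Lengths are in m, angles in rad, forces in N, time in s.
With the tool pointing down it reaches from about 0.4 to 0.875 m from the base axis. Payload 19.3 kg.
Tool frame: the origin (TCP) lies at the very end of the fingers, on their centre line; the grasp point (between the pads) lies 19 mm behind it; z points along the fingers, y is the line along which they close (so a half turn about z gives the same grasp; the last joint's range is limited). The gripper opens to 85 mm and grips with 20 to 120 N. Pads are 22 mm wide; open, the fingers measure 114 mm over their backs; the gripper's body (76 mm by 85 mm) begins 54 mm behind the grasp point. The pads swing forward as they close: fully open they stand 13 mm farther back than shut.
Start: joints at [1.091, 0.521, -0.036, 1.599, 0.021, 1.021, -0.113], TCP at [0.249, -0.573, 0.231] pointing down, gripper open.
Joint ranges: [-2.91, 2.91], [-0.3, 2.13], [-1.5, 1.42], [0.17, 2.43], [-1.26, 4.41], [0.16, 1.93], [-2.52, 2.52]. Speed limits (rad/s): [1.89, 1.89, 2.39, 2.39, 3.01, 3.01, 3.01].

## Interface

Orientations are given as [roll, pitch, yaw] about the fixed x, y, z axes, in that order (R = Rz(yaw) Ry(pitch) Rx(roll)).
In Python, from workcell import bot gives the robot as it stands. The module is installed in compiled form; this text tells all that it offers.
- The arm moves only by the tool apply_moves, never from a script. Its arguments are lists of equal length, an entry for each row: "claw": the finger opening in m, from 0 to 0.0854; "xyz": the shift along the tool's x, y, z in m, a list of three; "twist": the turn, a rotation vector about the tool's x, y, z in rad, a list of three. A call has 1 to 20 rows; each row shifts and turns the commanded pose from where the row before left it, along the tool's axes as they then stand; what a row does not reach is not made up. A row lasts 1/10 s, in which the tool goes at most 50 mm and 8.59 degrees, less where a joint would pass 70% of its speed; a pose out of reach is approached as far as the arm can. A call with a gripper value outside its range is refused whole. The fingers move at their own pace and stop on an object; "force" is the grip in N (left out, the last holds). Time passes only in rows, so rows that do not move let the fingers close. It gives the time, the measured TCP pose, the force, the opening and the grip force at its end, in the units of the state.
- bot.observe(): the state, without advancing time (a new reading comes with each control period).
- bot.grab_frame(name): name is "side" or "top"; returns a dict with "img" (480x640x3 uint8, red, green, blue), "vfov" (degrees; the focal length in pixels is half the picture's height over the tangent of half this angle, whatever the lens; pixels are square), "cx", "cy" (the principal point, pixels), "view" (4x4, takes a point from world to camera coordinates). Camera axes: x right, y up, looking along -z (the intrinsics and any distortion apply to the point x, -y, -z); pixel columns grow to the right and rows downward; lengths in m; the calibration is good to about 2 mm. A picture is of the moment at which its call begins. There is no depth.
- bot.job_done(): hands the job in; it is judged then, once.
Trained networks look in the newest picture that a camera, given by its name, has taken for a name from the list of things; names that differ only in an ending like _2 or _b are one class to them, and where a whole thing is asked for, a point or a joint stands for the part that bears it (a point fixed in the world has none). Each returns a list of dicts, best first, with "score" (0 to 1); they miss things now and then, are a little off and sometimes report something else, mostly with a low value. They report only what shows in the picture. A call takes as long as a camera call.
- bot.find_in(camera, query): "position" ([x, y, z] in m, in world coordinates, good to about 4 mm: the middle of the surface that is visible of it).
The state is a dict: "clock": time; "qpos": joint angles; "qd": joint speeds; "joint_efforts": joint torques, N m; "position": TCP position; "tool_rot": TCP orientation; "force": force on the tool from outside, world axes, zero at the start; "moment": the same for the moment, N m; "grip_width": finger opening in m; "finger_force": force on a finger pad.
Only numpy, scipy, OpenCV 4.12 (cv2) and the standard library are available. Lean on these libraries where they do the work, as an engineer would, in place of code of your own. Each camera call takes 0.05 s, during which the arm holds its last target. There are 200 camera calls.

## Working session

There is one attempt and no reset: what is moved stays moved. The work goes in short steps, Python scripts to look and compute and a tool call to move; the robot and the scene stay as the last step left them, time stands still between calls to the robot, and variables do not carry over. Pictures are saved under pics/ and viewed, at most 10 in all, crops included, and the job is handed in when it is done.

Besides the shell and the picture viewer there is one more tool, called after "Request:" as name(argument=value, ...) on one line, values as JSON. apply_moves: Moves the arm, as the interface text tells. Its arguments: {"type":"object","properties":{"claw":{"type":"array"},"xyz":{"type":"array"},"twist":{"type":"array"},"force":{"type":"number"}},"required":["claw","xyz","twist"]}

```bash
mkdir -p pics; python3 - <<'E'
from workcell import bot
import cv2,numpy as np,pickle
s=bot.observe(); print({k:np.round(v,3).tolist() for k,v in s.items()})
for c in ("side","top"):
    f=bot.grab_frame(c); cv2.imwrite(f"pics/{c}0.png",f["img"][:,:,::-1]); pickle.dump(f,open(f"{c}0.pkl","wb"))
    print(c,f["vfov"],f["cx"],f["cy"],np.round(f["view"],4).tolist(),[k for k in f])
    for q in ("screw_near_grip","screw_far_grip","bubble_near","bubble_far"):
        print(q,[(np.round(d["position"],3).tolist(),round(d["score"],2)) for d in bot.find_in(c,q)])
E
```

```text
{'clock': 0.0, 'qpos': [1.091, 0.522, -0.036, 1.6, 0.021, 1.021, -0.113], 'qd': [0.001, -0.0, 0.001, 0.001, -0.001, 0.001, -0.0], 'joint_efforts': [0.002, -92.712, 1.98, -36.994, 0.018, 0.008, -0.0], 'position': [0.249, -0.573, 0.231], 'tool_rot': [-3.14, 0.0, 0.41], 'force': [0.149, 0.316, -0.536], 'moment': [-0.009, 0.035, -0.022], 'finger_force': 0.0, 'grip_width': 0.085}
side 53.83422750758369 319.6487619151879 240.005923185875 [[0.9944, -0.1035, -0.0226, -0.5574], [0.0836, 0.6359, 0.7672, -0.1393], [-0.0651, -0.7648, 0.641, -0.6657], [0.0, 0.0, 0.0, 1.0]] ['img', 'vfov', 'cx', 'cy', 'view']
screw_near_grip [([0.469, -0.124, 0.092], 0.79)]
screw_far_grip [([0.627, 0.01, 0.086], 0.81)]
bubble_near [([0.521, -0.116, 0.067], 0.58)]
bubble_far [([0.614, -0.057, 0.062], 0.6)]
top 50.15080332805285 327.3806419364877 239.54931057733899 [[0.0133, -0.9999, 0.003, 0.0007], [0.9888, 0.0136, 0.1488, -0.5894], [-0.1488, 0.001, 0.9889, -0.6908], [0.0, 0.0, 0.0, 1.0]] ['img', 'vfov', 'cx', 'cy', 'view']
screw_near_grip [([0.47, -0.118, 0.102], 0.72)]
screw_far_grip [([0.626, 0.021, 0.103], 0.97)]
bubble_near []
bubble_far []
```

View pics/top0.png

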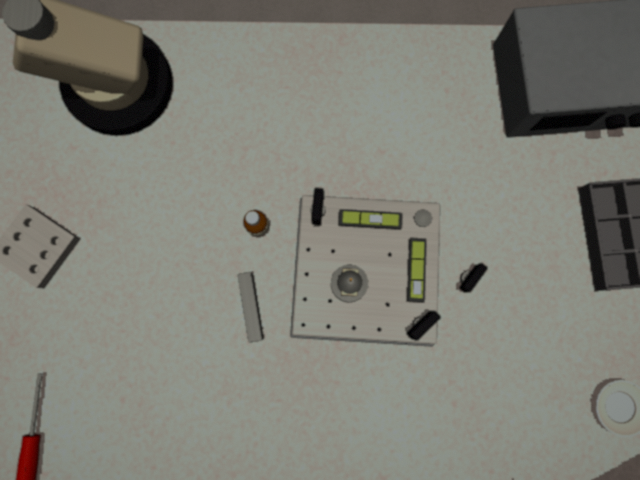

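View pics/side0.png

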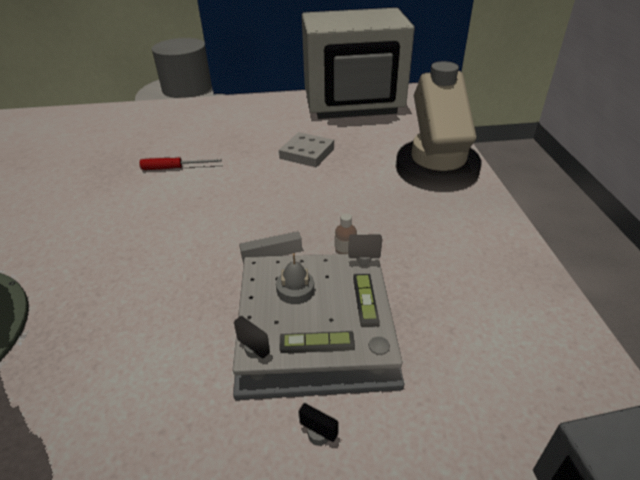

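The top view shows the far screw at (318,206) with its bar nearly along world x. The near screw is at (423,325) and the cap at (423,217). The near bubble at (417,288) sits well towards the near screw (positive). The far bubble at (376,218) is slightly towards the cap (negative). The spare at (473,277) is to be left alone.

```bash
cat > h.py <<'E'
import numpy as np,cv2,pickle
def ray(f,uv,z):
    fo=240/np.tan(np.radians(f["vfov"]/2)); V=np.array(f["view"]); R=V[:3,:3]; c=-R.T@V[:3,3]
    uv=np.atleast_2d(uv).astype(float)
    d=np.c_[(uv[:,0]-f["cx"])/fo,-(uv[:,1]-f["cy"])/fo,-np.ones(len(uv))]@R
    return c+d*((z-c[2])/d[:,2])[:,None]
def proj(f,p):
    fo=240/np.tan(np.radians(f["vfov"]/2)); V=np.array(f["view"]); q=np.atleast_2d(p)@V[:3,:3].T+V[:3,3]
    return np.c_[f["cx"]-fo*q[:,0]/q[:,2], f["cy"]+fo*q[:,1]/q[:,2]]
def vial(f,box,ax):
    u0,v0,u1,v1=box; im=f["img"][v0:v1,u0:u1].astype(int)
    green=(im[:,:,1]-im[:,:,2])>50
    v,u=np.nonzero(green); a=(u if ax==0 else v)
    white=(im.min(2)>130); wv,wu=np.nonzero(white&(cv2.morphologyEx(green.astype(np.uint8),cv2.MORPH_CLOSE,np.ones((15,15)))>0))
    return (u.min()+u0,u.max()+u0,v.min()+v0,v.max()+v0),(wu.mean()+u0,wv.mean()+v0,len(wu)) if len(wu) else None
E
python3 - <<'E'
from h import *
f=pickle.load(open("top0.pkl","rb"))
for n,box,ax in(("near",(404,232,432,308),1),("far",(332,205,408,232),0)):
    g,b=vial(f,box,ax); P=ray(f,[[g[0],g[2]],[g[1],g[3]],b[:2]],.067); print(n,g,b,P.round(4).tolist())
for n,box in(("near",(400,300,445,345)),("far",(308,182,330,230))):
    u0,v0,u1,v1=box; m=(f["img"][v0:v1,u0:u1].max(2)<60).astype(np.uint8)
    v,u=np.nonzero(m); r=cv2.minAreaRect(np.c_[u+u0,v+v0].astype(np.float32)); c=cv2.boxPoints(r)
    print(n,len(u),r,ray(f,c,.095).round(4).tolist())
    w=ray(f,np.c_[u+u0,v+v0],.1)[:,:2]; e=np.linalg.eigh(np.cov(w.T))[1][:,1]; print(w.mean(0),np.degrees(np.arctan2(e[1],e[0])))
# platform corners at z .052
print(ray(f,[[301,196],[439,203],[436,344],[292,337]],.052).round(3).tolist())
a=cv2.resize(f["img"][180:350,285:450],None,fx=3.4,fy=3.4,interpolation=cv2.INTER_CUBIC)
cv2.imwrite("pics/crop1.png",a[:,:,::-1])
E
```

```text
near (np.int64(411), np.int64(423), np.int64(242), np.int64(297)) (np.float64(416.7710843373494), np.float64(287.48192771084337), 83) [[0.5841, -0.1073, 0.067], [0.5084, -0.1229, 0.067], [0.5212, -0.1145, 0.067]]
far (np.int64(343), np.int64(398), np.int64(212), np.int64(225)) (np.float64(375.3636363636364), np.float64(218.1818181818182), 77) [[0.6252, -0.0126, 0.067], [0.6078, -0.0895, 0.067], [0.617, -0.0579, 0.067]]
near 491 ((423.0, 319.5), (39.0, 32.0), 90.0) [[0.5031, -0.0966, 0.095], [0.5036, -0.1385, 0.095], [0.4534, -0.1376, 0.095], [0.4529, -0.0961, 0.095]]
[ 0.47322852 -0.11534742] 140.88765336706132
far 352 ((317.2327575683594, 206.54312133789062), (10.51124382019043, 37.11231994628906), 3.3664603233337402) [[0.6014, 0.0311, 0.095], [0.6524, 0.029, 0.095], [0.6517, 0.0148, 0.095], [0.6008, 0.017, 0.095]]
[0.6254987  0.02285699] 176.09726925675938
[[0.651, 0.047, 0.052], [0.643, -0.151, 0.052], [0.445, -0.143, 0.052], [0.452, 0.056, 0.052]]
```

View pics/crop1.png

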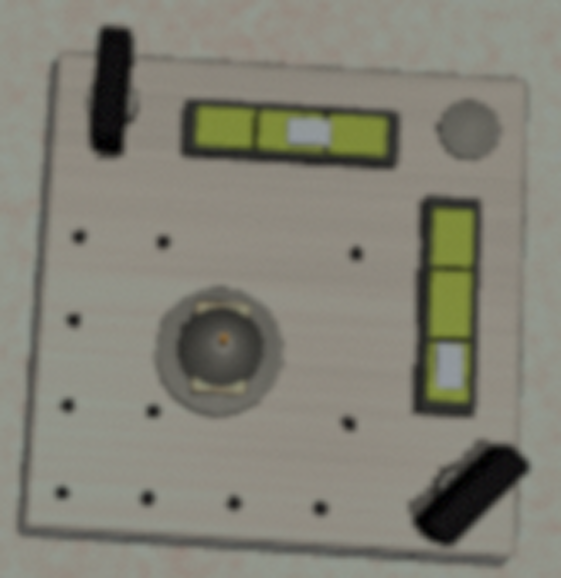

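The crop puts the near bubble at about +25 mm, so the near screw turns CCW about 1.27 rad. The far bubble is at about −7.5 mm, so the far screw turns CW about 0.37 rad. I'll refine the near bar's yaw and start the approach.

```bash
python3 - <<'E'
from h import *
f=pickle.load(open("top0.pkl","rb"))
V=np.array(f["view"]);print("cam",-V[:3,:3].T@V[:3,3])
for n,box in(("near",(400,303,445,345)),("far",(308,182,330,230))):
    u0,v0,u1,v1=box; m=(f["img"][v0:v1,u0:u1].max(2)<42).astype(np.uint8)
    k,l,st,ce=cv2.connectedComponentsWithStats(m); i=1+st[1:,4].argmax(); v,u=np.nonzero(l==i)
    w=ray(f,np.c_[u+u0,v+v0],.095)[:,:2].astype(np.float32); r=cv2.minAreaRect((w*1000))
    e=np.linalg.eigh(np.cov(w.T))[1][:,1]; print(n,w.mean(0),np.degrees(np.arctan2(e[1],e[0])),r)
E
```

```text
cam [0.47999677 0.00940379 0.77076935]
near [ 0.47121033 -0.11677597] 131.34320881151842 ((472.0409240722656, -116.81715393066406), (16.203289031982422, 45.58303451538086), 44.515872955322266)
far [0.6264109  0.02304719] 176.32207102914583 ((626.6948852539062, 23.2237548828125), (12.363142967224121, 48.542030334472656), 86.54696655273438)
```

Request:
apply_moves(claw=[0.045,0.045,0.045,0.045,0.045,0.045,0.045,0.045,0.045,0.045,0.045,0.045,0.045,0.045,0.045,0.045], xyz=[[0.024,-0.0206,0],[0.024,-0.0206,0],[0.024,-0.0206,0],[0.024,-0.0206,0],[0.024,-0.0206,0],[0.024,-0.0206,0],[0.024,-0.0206,0],[0.024,-0.0206,0],[0.024,-0.0206,0],[0.024,-0.0206,0],[0.024,-0.0206,0],[0.024,-0.0206,0],[0.024,-0.0206,0],[0.024,-0.0206,0],[0.024,-0.0206,0],[0.024,-0.0206,0]], twist=[[0,0,0],[0,0,0],[0,0,0],[0,0,0],[0,0,0],[0,0,0],[0,0,0],[0,0,0],[0,0,0],[0,0,0],[0,0,0],[0,0,0],[0,0,0],[0,0,0],[0,0,0],[0,0,0]], force=40)

```text
clock: 2.1
position: [0.4704, -0.1168, 0.2315]
tool_rot: [3.141, -0.0, 0.41]
force: [0.4, -0.0, 0.5]
grip_width: 0.0453
finger_force: 0.0
```

Request:
apply_moves(claw=[0.045,0.045,0.045,0.045,0.045,0.045,0.045,0.045,0.045,0.045,0.045,0.045,0.045,0.045,0.045,0.045,0.045,0.045,0.045], xyz=[[0,0,0],[0,0,0],[0,0,0],[0,0,0],[0,0,0],[0,0,0],[0,0,0],[0,0,0],[0,0,0],[0,0,0],[0,0,0.03],[0,0,0.03],[0,0,0.03],[0,0,0.02],[0,0,0.02],[0,0,0.015],[0,0,0.014],[0,0,0],[0,0,0]], twist=[[0,0,0.124],[0,0,0.124],[0,0,0.124],[0,0,0.124],[0,0,0.124],[0,0,0.124],[0,0,0.124],[0,0,0.124],[0,0,0.124],[0,0,0.124],[0,0,0],[0,0,0],[0,0,0],[0,0,0],[0,0,0],[0,0,0],[0,0,0],[0,0,0],[0,0,0]])

```text
clock: 4.0
position: [0.47, -0.118, 0.0726]
tool_rot: [3.142, 0.0, -0.83]
force: [-0.4, 0.2, 0.0]
grip_width: 0.0451
finger_force: 0.0
```

Request:
apply_moves(claw=[0.0,0.0,0.0,0.0,0.0,0.0,0.0,0.0], xyz=[[0,0,0],[0,0,0],[0,0,0],[0,0,0],[0,0,0],[0,0,0],[0,0,0],[0,0,0]], twist=[[0,0,0],[0,0,0],[0,0,0],[0,0,0],[0,0,0],[0,0,0],[0,0,0],[0,0,0]], force=30)

```text
clock: 4.8
position: [0.4698, -0.1184, 0.0731]
tool_rot: [-3.142, -0.001, -0.831]
force: [-4.0, -2.3, 11.0]
grip_width: 0.0133
finger_force: 32.0
```

Request:
apply_moves(claw=[0.0,0.0,0.0,0.0,0.0,0.0,0.0,0.0,0.0,0.0,0.0,0.0,0.0,0.0], xyz=[[0,0,0],[0,0,0],[0,0,0],[0,0,0],[0,0,0],[0,0,0],[0,0,0],[0,0,0],[0,0,0],[0,0,0],[0,0,0],[0,0,0],[0,0,0],[0,0,0]], twist=[[0,0,-0.1],[0,0,-0.1],[0,0,-0.1],[0,0,-0.1],[0,0,-0.1],[0,0,-0.1],[0,0,-0.1],[0,0,-0.1],[0,0,-0.1],[0,0,-0.1],[0,0,-0.1],[0,0,-0.1],[0,0,0],[0,0,0]])

```text
clock: 6.2
position: [0.4692, -0.1205, 0.0731]
tool_rot: [3.139, 0.002, 0.368]
force: [-6.3, -15.5, 11.9]
grip_width: 0.0137
finger_force: 32.3
```

```bash
python3 - <<'E'
from workcell import bot
from h import *
f=bot.grab_frame("side"); t=bot.grab_frame("top"); print(bot.observe()["moment"])
a=np.vstack([cv2.resize(f["img"][220:400,225:415],None,fx=1.65,fy=1.65,interpolation=2),cv2.resize(t["img"][180:350,275:465],(313,280),interpolation=2)])
cv2.imwrite("pics/c2.png",a[:,:,::-1])
for n,p in (("near",[.5212,-.1145,.067]),("mid",[.5463,-.1151,.067])):print(n,proj(f,p),proj(t,p))
print([(np.round(d["position"],3).tolist(),round(d["score"],2)) for d in bot.find_in("side","bubble_near")])
E
```

```text
[-3.1454116   1.34547009  0.06316537]Traceback (most recent call last):
  File "<stdin>", line 4, in <module>
    return _nx.concatenate(arrs, 0, dtype=dtype, casting=casting)
           ~~~~~~~~~~~~~~~^^^^^^^^^^^^^^^^^^^^^^^^^^^^^^^^^^^^^^^
ValueError: all the input array dimensions except for the concatenation axis must match exactly, but along dimension 1, the array at index 0 has size 314 and the array at index 1 has size 313
```

```bash
python3 - <<'E'
from workcell import bot
from h import *
f=bot.grab_frame("side"); t=bot.grab_frame("top")
a=np.hstack([cv2.resize(f["img"][220:400,225:415],(390,370),interpolation=2),cv2.resize(t["img"][180:350,275:465],(390,370),interpolation=2)])
cv2.imwrite("pics/c2.png",a[:,:,::-1])
for n,p in (("near",[.5212,-.1145,.067]),("mid",[.5463,-.1151,.067])):print(n,proj(f,p),proj(t,p))
print([(np.round(d["position"],3).tolist(),round(d["score"],2)) for d in bot.find_in("side","bubble_near")])
E
```

```text
near [[295.73908192 337.2967757 ]] [[416.74658526 287.51490853]]
mid [[316.52994131 335.67283244]] [[416.95137239 269.23414388]]
[]
```

View pics/c2.png

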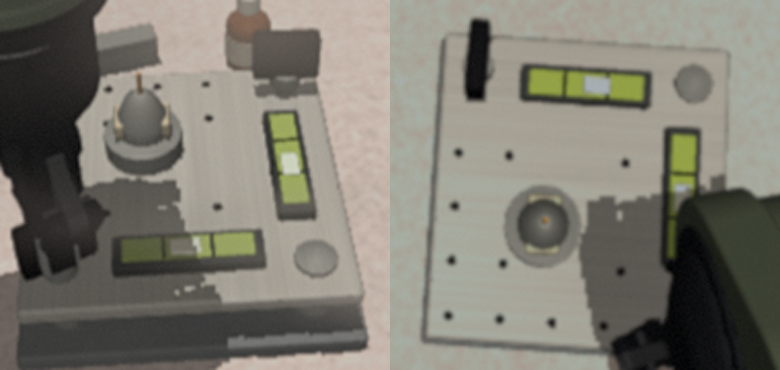

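The left crop shows the near bubble now between its lines (163 and 214), at about 184 against a middle of 188, or about +2.5 mm. The far bubble hasn't moved. I'll turn a final 0.08 rad, then release and lift.

Request:
apply_moves(claw=[0.0,0.0,0.0,0.045,0.045,0.045,0.045,0.045,0.045,0.045,0.045,0.045,0.045], xyz=[[0,0,0],[0,0,0],[0,0,0],[0,0,0],[0,0,0],[0,0,0],[0,0,0],[0,0,-0.015],[0,0,-0.025],[0,0,-0.03],[0,0,-0.03],[0,0,-0.03],[0,0,0]], twist=[[0,0,-0.08],[0,0,0],[0,0,0],[0,0,0],[0,0,0],[0,0,0],[0,0,0],[0,0,0],[0,0,0],[0,0,0],[0,0,0],[0,0,0],[0,0,0]])

```text
clock: 7.75
position: [0.4715, -0.1181, 0.2056]
tool_rot: [3.138, -0.004, 0.45]
force: [0.2, -0.2, -1.4]
grip_width: 0.045
finger_force: 0.0
```

Request:
apply_moves(claw=[0.045,0.045,0.045,0.045,0.045,0.045,0.045,0.045,0.045,0.045,0.045,0.045,0.045,0.045], xyz=[[0.025,-0.0074,0],[0.025,-0.0074,0],[0.025,-0.0074,0],[0.025,-0.0074,0],[0.025,-0.0074,0],[0.025,-0.0074,0],[0.025,-0.0074,0],[0.025,-0.0074,0],[0,0,0],[0,0,0],[0,0,0],[0,0,0],[0,0,0],[0,0,0]], twist=[[0,0,0],[0,0,0],[0,0,0],[0,0,0],[0,0,0],[0,0,0],[0,0,0],[0,0,0],[0,0,0.103],[0,0,0.103],[0,0,0.103],[0,0,0.103],[0,0,0.103],[0,0,0]])

```text
clock: 9.15
position: [0.624, 0.0225, 0.2016]
tool_rot: [3.141, 0.001, -0.067]
force: [-0.0, 0.4, -0.6]
grip_width: 0.045
finger_force: 0.0
```

Request:
apply_moves(claw=[0.045,0.045,0.045,0.045,0.045,0.045,0.045], xyz=[[0,0,0.03],[0,0,0.03],[0,0,0.025],[0,0,0.02],[0,0,0.015],[0,0,0.013],[0,0,0]], twist=[[0,0,0],[0,0,0],[0,0,0],[0,0,0],[0,0,0],[0,0,0],[0,0,0]])

```text
clock: 9.85
position: [0.6235, 0.0223, 0.0678]
tool_rot: [3.141, 0.002, -0.064]
force: [-0.8, -1.2, -0.4]
grip_width: 0.045
finger_force: 0.0
```

Request:
apply_moves(claw=[0.045,0.045,0.0,0.0,0.0,0.0,0.0,0.0,0.0,0.0,0.0,0.0,0.0,0.0,0.0], xyz=[[0.0025,0,-0.005],[0,0,0],[0,0,0],[0,0,0],[0,0,0],[0,0,0],[0,0,0],[0,0,0],[0,0,0],[0,0,0],[0,0,0],[0,0,0],[0,0,0],[0,0,0],[0,0,0]], twist=[[0,0,0],[0,0,0],[0,0,0],[0,0,0],[0,0,0],[0,0,0],[0,0,0],[0,0,0],[0,0,0],[0,0,0.093],[0,0,0.093],[0,0,0.093],[0,0,0.093],[0,0,0],[0,0,0]], force=30)

```text
clock: 11.35
position: [0.6271, 0.0229, 0.0749]
tool_rot: [-3.141, -0.001, -0.437]
force: [-0.6, 2.8, 5.1]
grip_width: 0.0132
finger_force: 33.1
```

Request:
apply_moves(claw=[0.045,0.045,0.045,0.045,0.045,0.045,0.045,0.045,0.045], xyz=[[0,0,0],[0,0,0],[0,0,0],[0,0,0],[0,0,-0.015],[0,0,-0.025],[0,0,-0.03],[0,0,-0.03],[0,0,-0.03]], twist=[[0,0,0],[0,0,0],[0,0,0],[0,0,0],[0,0,0],[0,0,0],[0,0,0],[0,0,0],[0,0,0]])

```text
clock: 12.25
position: [0.6267, 0.0221, 0.2067]
tool_rot: [-3.141, -0.001, -0.437]
force: [0.3, -0.3, 0.1]
grip_width: 0.0447
finger_force: 0.0
```

Request:
apply_moves(claw=[0.045,0.045,0.045,0.045,0.045,0.045,0.045,0.045,0.045], xyz=[[-0.025,-0.02,-0.008],[-0.025,-0.02,-0.008],[-0.025,-0.02,-0.008],[-0.025,-0.02,-0.008],[-0.025,-0.02,-0.008],[-0.025,-0.02,-0.008],[-0.025,-0.02,-0.008],[0,0,0],[0,0,0]], twist=[[0,0,0],[0,0,0],[0,0,0],[0,0,0],[0,0,0],[0,0,0],[0,0,0],[0,0,0],[0,0,0]])

```text
clock: 13.15
position: [0.528, 0.2224, 0.2608]
tool_rot: [-3.141, -0.001, -0.435]
force: [0.1, -0.4, -0.5]
grip_width: 0.0452
finger_force: 0.0
```

```bash
python3 - <<'E'
from workcell import bot
from h import *
f=bot.grab_frame("side"); t=bot.grab_frame("top")
a=np.hstack([cv2.resize(f["img"][220:400,225:415],(390,370),interpolation=2),cv2.resize(t["img"][180:350,275:465],(390,370),interpolation=2)])
cv2.imwrite("pics/c3.png",a[:,:,::-1])
for n,box,ax in(("near",(404,232,432,308),1),("far",(332,205,408,232),0)):
    g,b=vial(t,box,ax); print(n,g,b,ray(t,b[:2],.067))
print(bot.observe()["qd"].round(3))
E
```

```text
near (np.int64(410), np.int64(423), np.int64(242), np.int64(298)) (np.float64(412.42424242424244), np.float64(273.9848484848485), 132) [[ 0.5396684  -0.10879209  0.067     ]]
far (np.int64(343), np.int64(398), np.int64(212), np.int64(225)) (np.float64(367.39766081871346), np.float64(217.75438596491227), 171) [[ 0.61747053 -0.04677119  0.067     ]]
[ 0.022  0.007 -0.002  0.001 -0.001 -0.003 -0.   ]
```

View pics/c3.png

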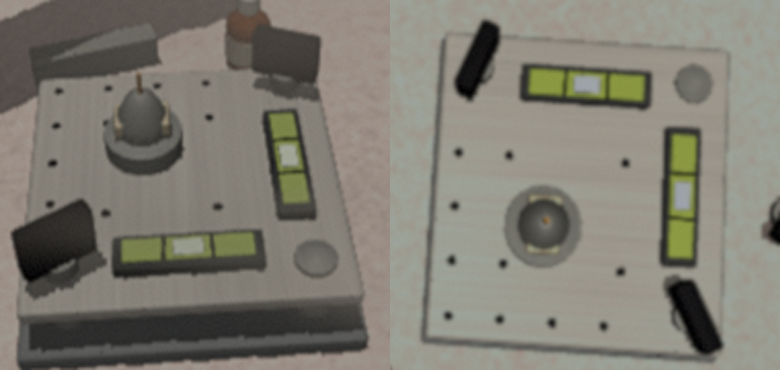

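Both bubbles now sit between their lines. In the top crop the near one is at 195 against a vial middle of 197, and the far one at 587 against 587. The arm is clear of the stage.

```bash
python3 -c "
from workcell import bot
print(bot.job_done())"
```

```text
the job is handed in; nothing more can be done
None
```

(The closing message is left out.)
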